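Move the battery pack from the charger to the launch controller

ROBOT

A 7-joint arm with a two-finger parallel gripper is mounted at the origin on a cart in front of the work surface, level with it; the furniture and walls round the work are solid. World frame = base frame: x ahead of the robot, y to its left, z up, the work surface at z = 0. Lengths are in m, angles in rad, forces in N, time in s.
With the tool pointing down it reaches from about 0.4 to 0.85 m from the base axis. Payload 4.5 kg.
Tool frame: the origin (TCP) lies midway between the tips of the shut fingers; the grasp point (between the pads) lies arm.grasp_offset behind it (arm.grasp_offset is the distance from the TCP to the grasp point, in m); z points along the fingers, x is the direction in which the jaws open and shut, and the axes are right-handed (so a half turn about z gives the same grasp; the last joint's range is limited). The gripper opens to 88 mm and grips with 3 to 60 N. Pads are 18 mm wide; open, the fingers measure 123 mm over their backs; the gripper's body (75 mm by 187 mm) begins 45 mm behind the grasp point.
Start: joints at [1.156, 0.689, -0.195, 1.565, 0.157, 0.902, -0.215], TCP at [0.271, -0.563, 0.239] pointing down, gripper open.
Joint ranges: [-3.01, 3.01], [-0.46, 2.08], [-1.47, 1.51], [0.13, 2.56], [-1, 4.14], [0.04, 2.09], [-2.66, 2.66]. Speed limits (rad/s): [2.57, 2.57, 3.14, 3.14, 3.14, 3.14, 3.14].

INTERFACE

Orientations are given as a unit quaternion [w, x, y, z].
In Python, from cell import arm gives the robot as it stands. The module is installed in compiled form; this text tells all that it offers.
- The arm moves only by the tool jog_arm, never from a script. Its arguments are lists of equal length, an entry for each row: "hand": the opening, from 0 (shut) to 1 (fully open); "xyz": the shift along the tool's x, y, z in units of 50 mm (1.0 is 50 mm), a list of three; "dr": the turn, a rotation vector about the tool's x, y, z in units of 6 degrees (1.0 is 6 degrees), a list of three. A call has 1 to 10 rows; each row is the pose to reach, as a shift and turn from the pose commanded when the call began, along the tool's axes at that moment; what a row does not reach only later rows make up. A row lasts 1/10 s, in which the tool goes at most 50 mm and 8.59 degrees, less where a joint would pass 70% of its speed; a pose out of reach is approached as far as the arm can. A call with a gripper value outside its range is refused whole. The fingers move at their own pace and stop on an object; the grip force is fixed at half the most. Time passes only in rows, so rows that repeat a pose let the fingers close. It gives the time, the measured TCP pose, the force and the opening at its end, in the units of the state.
- arm.read_state(): the state, without advancing time (a new reading comes with each control period).
- arm.snapshot(name): name is "scene" or "top" or "wrist"; returns the picture (384x512x3 uint8, red, green, blue); there is no depth.
- arm.get_calibration(name): a dict with "camera_matrix" (3x3 intrinsics, pixels), "view" (4x4, takes a point from world to camera coordinates). Camera axes: x right, y up, looking along -z (the intrinsics and any distortion apply to the point x, -y, -z); pixel columns grow to the right and rows downward; lengths in m; the calibration is good to about 2 mm. The wrist camera is an equidistant fisheye: a pixel r from the principal point sees the ray r / f radians off the axis. A picture is of the moment at which its call begins: read the wrist's pose just before it. get_calibration takes no time and is no camera call; for the wrist camera it gives the pose at the moment of the call.
- arm.job_done(): hands the job in, once; it reports no verdict.
The state is a dict: "clock": time; "joint_positions": joint angles; "joint_vel": joint speeds; "joint_efforts": joint torques, N m; "tool_pos": TCP position; "ee_rot": TCP orientation; "contact_force": force on the tool from outside, world axes, zero at the start; "wrist_torque": the same for the moment, N m; "finger_gap": finger opening in m.
Only numpy, scipy, OpenCV 4.12 (cv2) and the standard library are available. Lean on these libraries where they do the work, as an engineer would, in place of code of your own. Each camera call takes 0.05 s, during which the arm holds its last target. There are 200 camera calls.

TASK

The battery pack is charged: gently press down the charger's catch so that the pack springs free, draw the pack out along its dovetail, then slide it into the launch controller's dovetail dock until it is fully home and the sprung catch has clicked up behind it, and let go. Use a light hand, a push of 25 N is plenty: the contact force of the pack, or of the robot, on either dock must never exceed 80 N with all touching faces added up. Leave the other things on the bench where they are.

Things in the scene. Friction and masses are not known exactly. Their poses are not given: they have to be found in the camera images.
- pack: black battery pack: block 55 long (x), 40 wide (y) on a dovetail foot 9 tall; 47 tall in all, about 0.35 kg. Origin: centre of the foot's underside; z up, x along the dovetail. Foot 55 long, about 50 wide below and 42 wide 9 mm up. Same both ways round. Grip across the 40 mm width, fingertips at least 15 above the foot's underside to clear the rails.
- charger: fixed grey charger with a low finned heat sink (31 tall) at its rear; a dovetail dock, 84 wide, at its front, holding the pack at the start. Origin at bench level, x = direction of insertion, z up. Along x from the origin: press tongue -71 to -35, slide floor -35 to 60 (16 above the bench), flared mouth -26 to -12, rails -12 to 60, end stop 60 to 70 (36 tall), rear end 101.
- controller: fixed grey launch controller: same dock, measures and axes as the charger, empty at the start; behind its end stop (69 to 109 along x) stands a box 110 wide and 44 tall with two brass posts, a toggle and a dial on top (up to 61 tall). Dock rails: tops 29 above the bench, 1 mm of play each side of the foot; mouth 66 wide narrowing to 54.
- charger_seat (a point): where the pack's origin is when the pack is locked home in the charger (30.5 along x from the charger's origin, 16 above the bench); axes as the charger's
- controller_seat (a point): the same point of the controller. The pack can be pushed 2 mm further, to the end stop; when let go the ejector presses it back against the tooth of the catch, to this point
- charger_pad (a point): middle of the upper face of the charger catch's press tongue (a black ribbed plate 36 long and 30 wide at the front of the dock, level with the slide floor): press here straight down. The tongue carries a steel tooth that stands 4 above the floor at the pack's front end (-x) and has a ramp towards the mouth
- controller_pad (a point): the same point of the controller's catch; the catch is pushed down by the pack itself as it slides in over the ramp, and need not be pressed
- charger_catch (a joint): how far the charger's catch is pressed down, m: 0 up, 0.006 at its lower stop; spring under 1 N at 0 to about 2 N at the stop; the pack is freed at about 0.0045. Once the pack has sprung out it holds the catch down
- controller_catch (a joint): the same for the controller: pushed down by the pack while it slides in, back to 0 when it clicks up behind the pack
- charger_ejector (a joint): how far the charger's spring ejector stands out of the end stop, m: 0 flush, 0.002 with the pack home, up to 0.014; it pushes the pack out by about 12 mm with 4.5 to 6 N as soon as the catch is pressed
- controller_ejector (a joint): the same for the controller; it stands out at the start and is pushed in by the pack over the last 12 mm. Sliding in takes up to about 10 N on this stretch; a steep rise above that is the end stop, after the click
- tape_measure: bystander: white square tape rule, 78x81x34, behind the work
- cartridge: bystander: black filler cartridge lying right of the work
- alu_tube: bystander: short aluminium tube lying left of the work
- plywood_ring: bystander: flat plywood ring, 52 across, right of the work
There are look-alikes about, which are no part of the job. Several things have the shape of the pack; the one meant has the colours described above.

How it is judged:
On the way, in this order (a step that is already met when the one before it is completed fails the run):
1. the charger's catch is down and the pack has sprung out of its locked place (x of pack in the frame of charger_seat between -0.03 and -0.006 m and value of joint charger_catch above 0.003 m), for 0.1 s.
2. the pack is drawn out, clear of the charger (distance between pack and charger_seat above 0.09 m), for 0.1 s.
At the end, for the whole second after the job is handed in: The pack stands locked home in the launch controller: its origin within 3 mm of controller_seat on each axis (not more than 2.5 mm short along x), upright within 0.08 rad, at rest, with the controller's catch up (less than 1.2 mm down) (x of pack in the frame of controller_seat between -0.0025 and 0.003 m and y of pack in the frame of controller_seat between -0.003 and 0.003 m and z of pack in the frame of controller_seat between -0.003 and 0.003 m and angle between pack's own z axis and vertical below 0.08 rad and value of joint controller_catch below 0.0012 m and linear speed of pack below 0.01 m/s); the robot touches nothing.
It fails at once if the pack is forced against the charger with more than 80 N, all touching faces added up (contact force between pack and charger above 80 N).
It fails at once if the pack is forced against the controller with more than 80 N, all touching faces added up (contact force between pack and controller above 80 N).
It fails at once if the robot presses a dock or its catch with more than 80 N, all touching faces added up (contact force between any of the arm, the fingers and charger above 80 N or contact force between any of the arm, the fingers and controller above 80 N).
It fails at once if a bystander is moved by more than 2 cm (distance of any of tape_measure, cartridge, alu_tube, plywood_ring from where it was at the start of the episode above 0.02 m).
It also fails if it takes over 72 s, if anything falls off the work surface, if the arm or the gripper's body presses on something with over 40 N, if the wrist force passes 120 N, or if a joint passes its speed limit or range.

## Working session

There is one attempt and no reset: what is moved stays moved. The work goes in short steps, Python scripts to look and compute and a tool call to move; the robot and the scene stay as the last step left them, time stands still between calls to the robot, and variables do not carry over. Pictures are saved under pics/ and viewed, about 8 in all and at most 12, crops included, and the job is handed in when it is done.

Besides the shell and the picture viewer there is one more tool, called as a command line: name --argument value ..., lists and objects as JSON in quotes. jog_arm: Moves the arm, as the interface text tells. Its arguments: {"type":"object","properties":{"hand":{"type":"array","items":{"type":"number"}},"xyz":{"type":"array","items":{"type":"array","items":{"type":"number"}}},"dr":{"type":"array","items":{"type":"array","items":{"type":"number"}}}},"required":["hand","xyz","dr"]}

```bash
mkdir -p pics; ls
python3 - <<'E'
from cell import arm
import cv2,numpy as np
np.set_printoptions(precision=4,suppress=True)
print(arm.read_state(),arm.grasp_offset)
for n in("scene","top"):
    im=arm.snapshot(n);cv2.imwrite(f"pics/{n}0.png",im[:,:,::-1]);c=arm.get_calibration(n);print(n,c)
a=cv2.imread("pics/scene0.png");b=cv2.imread("pics/top0.png")
cv2.imwrite("pics/both.png",cv2.resize(np.vstack([a,b]),None,fx=1,fy=1)[:, :])
E
```

```text
pics
{'clock': 0.0, 'joint_positions': array([ 1.1558,  0.69  , -0.1945,  1.5663,  0.1573,  0.9025, -0.2151]), 'joint_vel': array([-0.0002,  0.0004,  0.0002, -0.0007, -0.0011, -0.0003, -0.0014]), 'joint_efforts': array([  0.0007, -52.756 ,  -1.2665, -15.3423,  -0.0527,   0.0066,
         0.0001]), 'tool_pos': array([ 0.2709, -0.5626,  0.2379]), 'ee_rot': array([-0.0004,  0.8467, -0.532 , -0.0008]), 'contact_force': array([-0.2302,  0.0056,  0.34  ]), 'wrist_torque': array([-0.0223, -0.0234, -0.0658]), 'finger_gap': 0.08799422502278231} 0.0187
scene {'camera_matrix': array([[358.1423,   0.    , 265.4716],
       [  0.    , 358.1423, 193.8211],
       [  0.    ,   0.    ,   1.    ]]), 'view': array([[-0.8461, -0.5331,  0.0027,  0.5333],
       [ 0.3594, -0.5666,  0.7415, -0.2226],
       [-0.3937,  0.6283,  0.671 , -1.086 ],
       [ 0.    ,  0.    ,  0.    ,  1.    ]])}
top {'camera_matrix': array([[361.5726,   0.    , 249.052 ],
       [  0.    , 361.5726, 189.586 ],
       [  0.    ,   0.    ,   1.    ]]), 'view': array([[ 0.0279, -0.9996,  0.0071,  0.0254],
       [ 0.9882,  0.0286,  0.1506, -0.6215],
       [-0.1507,  0.0028,  0.9886, -1.3085],
       [ 0.    ,  0.    ,  0.    ,  1.    ]])}
```

View pics/top0.png

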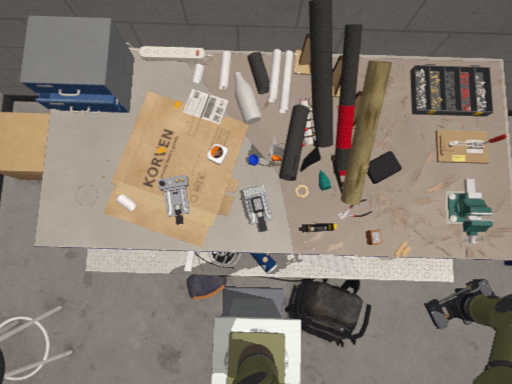

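View pics/scene0.png

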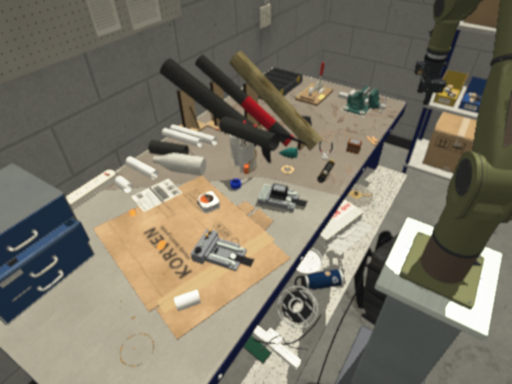

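The docks are at about top (176,197) and (257,205). I'll enlarge both to identify the charger, controller and pack.

Run:
```python
import cv2,numpy as np
b=cv2.imread("pics/top0.png");a=cv2.imread("pics/scene0.png")
c=cv2.resize(b[165:240,150:290],(784,420),interpolation=cv2.INTER_CUBIC)   #x5.6
d=cv2.resize(a[175:275,180:315],(0,0),fx=1.75,fy=1.75)
cv2.imwrite("pics/crop1.png",np.vstack([c,np.pad(d,((0,5),(0,784-d.shape[1]),(0,0)))]))
```

```text
(no output)
```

View pics/crop1.png

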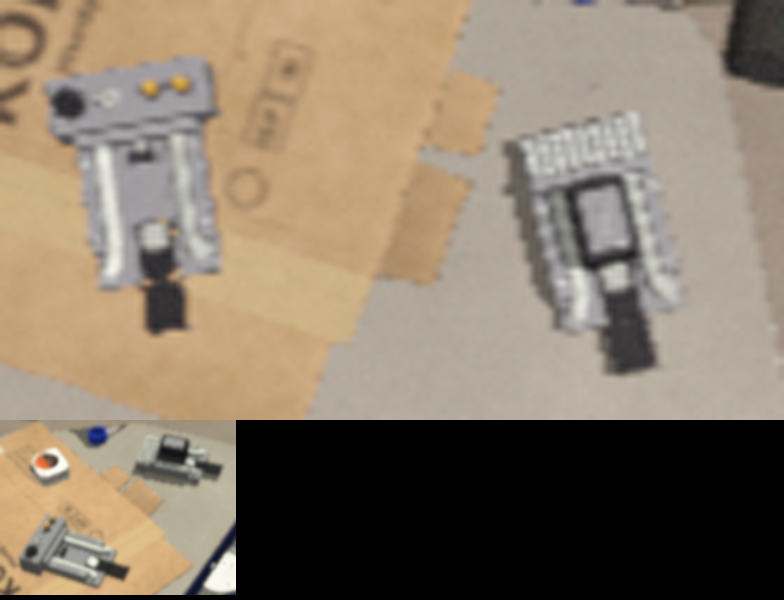

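Left dock at (176,197): empty, with brass posts, dial and toggle, so it's the controller. Right dock at (257,205): fins at the rear, holding a black pack with a grey top label, so it's the charger. The loose black blocks, such as (384,167), are not in a dock and are look-alikes. Next I'll measure and plan the move above the charger.

```bash
cat > h.py <<'E'
from cell import arm
import numpy as np,cv2
from scipy.spatial.transform import Rotation as R
np.set_printoptions(precision=4,suppress=True)
def ray(cal,uv,z,fish=False):
    K=cal["camera_matrix"];V=cal["view"]
    x,y=(uv[0]-K[0,2])/K[0,0],(uv[1]-K[1,2])/K[1,1]
    if fish:
        r=np.hypot(x,y);s=np.sin(r)/max(r,1e-9);d=np.array([x*s,-y*s,-np.cos(r)])
    else: d=np.array([x,-y,-1.])
    o=-V[:3,:3].T@V[:3,3];d=V[:3,:3].T@d
    return o+d*(z-o[2])/d[2]
def proj(cal,p,fish=False):
    K=cal["camera_matrix"];V=cal["view"];c=V[:3,:3]@p+V[:3,3];x,y,z=c[0],-c[1],-c[2]
    if fish:
        r=np.hypot(x,y);t=np.arctan2(r,z);x,y=x/r*t,y/r*t
    else:x,y=x/z,y/z
    return np.array([K[0,0]*x+K[0,2],K[1,1]*y+K[1,2]])
def rot(s): 
    w,x,y,z=s["ee_rot"];return R.from_quat([x,y,z,w])
def goal(p,yaw):
    """jog shift/turn taking tool to TCP p, pointing down, tool x = left/right of heading yaw"""
    s=arm.read_state();A=rot(s);best=None
    for k in(1,-1):
        xt=k*np.array([-np.sin(yaw),np.cos(yaw),0]);zt=np.array([0,0,-1.])
        B=R.from_matrix(np.c_[xt,np.cross(zt,xt),zt]);rv=(A.inv()*B).as_rotvec()
        if best is None or np.linalg.norm(rv)<np.linalg.norm(best): best=rv
    print("xyz",A.inv().apply(np.array(p)-s["tool_pos"])/.05,"dr",np.degrees(best)/6,"q7",s["joint_positions"][6],"t",s["clock"])
E
python3 - <<'E'
from h import *
c=arm.get_calibration("top")
P=lambda x,y,z:ray(c,(150+x/5.6,165+y/5.6),z)
print("pack",P(603,222,.063))
f=P(633,368,.014);print("tongue front",f)
m=(P(580,325,.02)+P(675,300,.02))/2;r=(P(520,145,.031)+P(637,115,.031))/2
print("mouth",m,"rear",r,"finL",P(520,145,.031),P(637,115,.031))
print("ctrl tongue front",P(167,328,.016),"mouth",P(110,285,.02),P(212,268,.02),"box",P(45,85,.044),P(212,58,.044))
ch=P(603,222,.063);d=r-f;yaw=np.arctan2(d[1],d[0]);print(yaw)
t=ch-(.0835)*np.array([np.cos(yaw),np.sin(yaw),0]);print(t)
goal([t[0],t[1],.20],yaw)
E
```

```text
pack [0.563  0.0098 0.063 ]
tongue front [ 0.4701 -0.0142  0.014 ]
mouth [ 0.5069 -0.0095  0.02  ] rear [0.6287 0.0269 0.031 ] finL [0.6173 0.0663 0.031 ] [ 0.6402 -0.0124  0.031 ]
ctrl tongue front [0.4879 0.3006 0.016 ] mouth [0.5155 0.3399 0.02  ] [0.529  0.2719 0.02  ] box [0.6469 0.3866 0.044 ] [0.6686 0.2755 0.044 ]
0.25390792926555594
[ 0.4822 -0.0112  0.063 ]
xyz [-8.1012 -8.5927  0.7722] dr [0.0025 0.0149 1.8616] q7 -0.2150869009534421 t 0.1
```

jog_arm --hand '[1, 1, 1, 1, 1, 1, 1, 1, 1, 1]' --xyz '[[-0.7, -0.7, 0], [-1.4, -1.4, 0], [-2, -2.1, 0], [-2.7, -2.8, 0], [-3.3, -3.5, 0], [-4, -4.2, 0], [-4.6, -4.9, 0], [-5.3, -5.6, 0], [-5.9, -6.3, 0], [-6.5, -6.9, 0]]' --dr '[[0, 0, 0.2], [0, 0, 0.4], [0, 0, 0.6], [0, 0, 0.8], [0, 0, 1], [0, 0, 1.2], [0, 0, 1.4], [0, 0, 1.6], [0, 0, 1.86], [0, 0, 1.86]]'

```text
clock: 1.1
tool_pos: [0.4418, -0.1183, 0.2386]
ee_rot: [-0.0, 0.791, -0.612, 0.0]
contact_force: [-0.3, -0.4, 0.2]
finger_gap: 0.088
```

Run:
```python
from h import *
goal([.4822,-.0112,.20],.254)
```

```text
xyz [-1.8699 -1.3215  0.7734] dr [-0.0032  0.0008  0.0047] q7 -1.234908847237259 t 1.1
```

jog_arm --hand '[0, 0, 0, 0, 0, 0]' --xyz '[[-0.6, -0.45, 0.2], [-1.2, -0.9, 0.4], [-1.87, -1.32, 0.6], [-1.87, -1.32, 0.77], [-1.87, -1.32, 0.77], [-1.87, -1.32, 0.77]]' --dr '[[0, 0, 0], [0, 0, 0], [0, 0, 0], [0, 0, 0], [0, 0, 0], [0, 0, 0]]'

```text
clock: 1.7
tool_pos: [0.4807, -0.0149, 0.2001]
ee_rot: [0.001, 0.79, -0.612, -0.0]
contact_force: [0.5, -0.0, 0.2]
finger_gap: 0.0423
```

Run:
```python
from h import *
import pickle
s=arm.read_state();c=arm.get_calibration("wrist");im=arm.snapshot("wrist");print(s["tool_pos"],c)
pickle.dump(c,open("w1.pkl","wb"));cv2.imwrite("pics/w1.png",im[:,:,::-1])
cv2.imwrite("pics/w1b.png",cv2.resize(im[:,:,::-1],(768,576),interpolation=cv2.INTER_CUBIC))
```

```text
[ 0.4807 -0.0149  0.2001] {'camera_matrix': array([[297.3186,   0.    , 258.1803],
       [  0.    , 297.3186, 187.3735],
       [  0.    ,   0.    ,   1.    ]]), 'view': array([[ 0.2496, -0.9684,  0.0014, -0.1359],
       [ 0.9216,  0.2371, -0.3072, -0.4092],
       [ 0.2972,  0.078 ,  0.9516, -0.4955],
       [ 0.    ,  0.    ,  0.    ,  1.    ]])}
```

View pics/w1b.png

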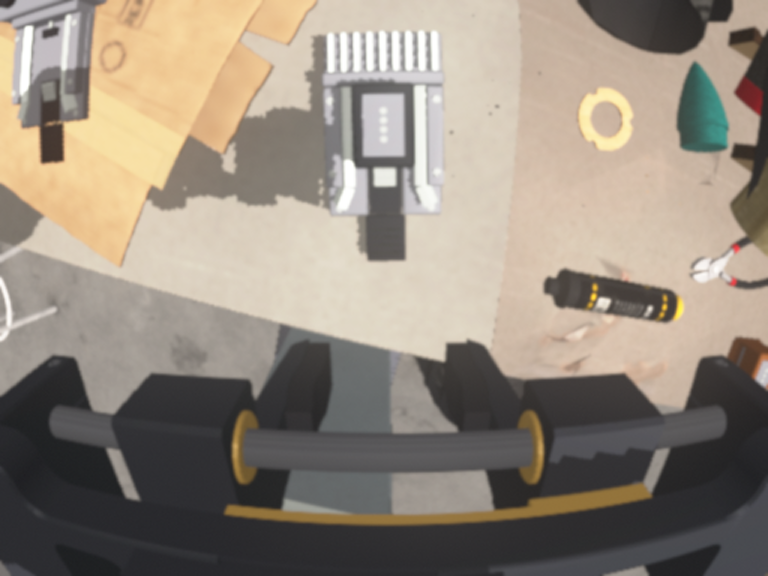

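The wrist view shows the charger with fins at the top (383,50), the pack at (383,125) and the black tongue at (386,238). The controller is at top left. Next I'll compute positions from these.

Run:
```python
from h import *
import pickle
c=pickle.load(open("w1.pkl","rb"))
P=lambda x,y,z:ray(c,(x/1.5,y/1.5),z,True)
def show(n,*a):
    q=np.mean([P(*x) for x in a],0);print(n,q);return q
tf=show("tongue front",(367,260,.016),(405,260,.016))
pf=show("pack front top",(352,167,.063),(413,167,.063))
pr=show("pack rear top",(355,83,.063),(412,83,.063))
de=show("dock front",(331,215,.016),(442,213,.016))
rr=show("rear",(326,33,.031),(440,32,.031))
for a,b in((tf,rr),(pf,pr),(de,rr)): d=b-a;print(np.arctan2(d[1],d[0]),np.hypot(*d[:2]))
print(P(367,260,.016)-P(405,260,.016),P(352,167,.063)-P(413,167,.063),P(326,33,.031)-P(440,32,.031))
g=cv2.imread("pics/w1.png");cv2.imwrite("pics/w1c.png",cv2.resize(g[15:180,205:310],None,fx=3.6,fy=3.6,interpolation=cv2.INTER_CUBIC))
```

```text
tongue front [ 0.4714 -0.0178  0.016 ]
pack front top [0.5422 0.0026 0.063 ]
pack rear top [0.5943 0.0153 0.063 ]
dock front [ 0.5063 -0.0092  0.016 ]
rear [0.6349 0.0264 0.031 ]
0.2642649283438508 0.16933011549396618
0.23978045567726683 0.053600719998861436
0.2703337638189866 0.13341122051283885
[-0.0073  0.0282  0.    ] [-0.0095  0.0372  0.    ] [-0.0202  0.0766  0.    ]
```

View pics/w1c.png

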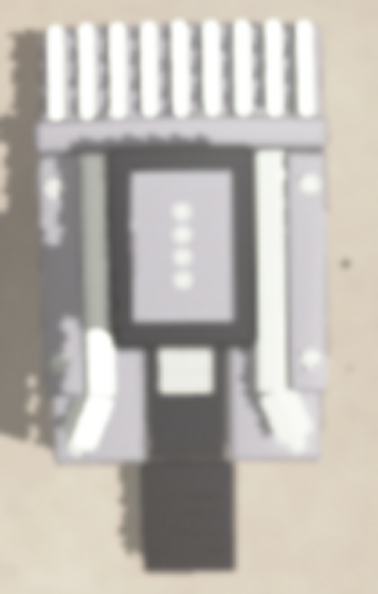

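Run:
```python
from h import *
goal([.487,-.0128,.021],.258)
```

```text
xyz [-0.0179 -0.1303  3.5874] dr [ 0.0062 -0.0076 -0.0618] q7 -1.4547602299673903 t 1.75
```

jog_arm --hand '[0, 0, 0, 0, 0, 0, 0, 0, 0]' --xyz '[[-0.02, -0.13, 0], [-0.02, -0.13, 0.6], [-0.02, -0.13, 1.2], [-0.02, -0.13, 1.8], [-0.02, -0.13, 2.4], [-0.02, -0.13, 3], [-0.02, -0.13, 3.4], [-0.02, -0.13, 3.58], [-0.02, -0.13, 3.58]]' --dr '[[0, 0, -0.06], [0, 0, -0.06], [0, 0, -0.06], [0, 0, -0.06], [0, 0, -0.06], [0, 0, -0.06], [0, 0, -0.06], [0, 0, -0.06], [0, 0, -0.06]]'

```text
clock: 2.65
tool_pos: [0.4875, -0.0114, 0.0206]
ee_rot: [0.0, 0.793, -0.61, -0.0]
contact_force: [-0.1, 0.2, 1.0]
finger_gap: 0.0005
```

Run:
```python
from h import *
goal([.487,-.0128,.012],.258)
```

```text
xyz [0.0247 0.016  0.1722] dr [0.0086 0.     0.0142] q7 -1.4875367900226188 t 2.65
```

jog_arm --hand '[0, 0, 0, 0, 0, 0]' --xyz '[[0, 0, 0.05], [0, 0, 0.1], [0, 0, 0.14], [0, 0, 0.17], [0, 0, 0.19], [0, 0, 0.19]]' --dr '[[0, 0, 0], [0, 0, 0], [0, 0, 0], [0, 0, 0], [0, 0, 0], [0, 0, 0]]'

```text
clock: 3.25
tool_pos: [0.4881, -0.0109, 0.0119]
ee_rot: [-0.0, 0.793, -0.609, 0.001]
contact_force: [0.8, -0.3, 1.6]
finger_gap: 0.0005
```

Pressed about 4 mm at 1.6 N. A bit further.

jog_arm --hand '[0, 0, 0, 0]' --xyz '[[0, 0, 0.015], [0, 0, 0.03], [0, 0, 0.03], [0, 0, 0.03]]' --dr '[[0, 0, 0], [0, 0, 0], [0, 0, 0], [0, 0, 0]]'

```text
clock: 3.65
tool_pos: [0.4877, -0.0109, 0.0102]
ee_rot: [-0.0, 0.793, -0.609, 0.0]
contact_force: [1.0, 0.4, 1.6]
finger_gap: 0.0004
```

Run:
```python
from h import *
import pickle
s=arm.read_state();c=arm.get_calibration("wrist");im=arm.snapshot("wrist")
pickle.dump(c,open("w2.pkl","wb"));cv2.imwrite("pics/w2.png",im[:,:,::-1])
for x in(0,-.012):
    p=np.array([.569+x*.967,.0087+x*.255,0]);
    f=p+np.array([-.0275*.967,-.0275*.255,.063]);print(x,proj(c,f,True))
cv2.imwrite("pics/w2c.png",cv2.resize(im[:230,130:390,::-1],None,fx=3,fy=2.6))
```

```text
0 [260.3341 168.0565]
-0.012 [260.1695 202.8256]
```

View pics/w2c.png

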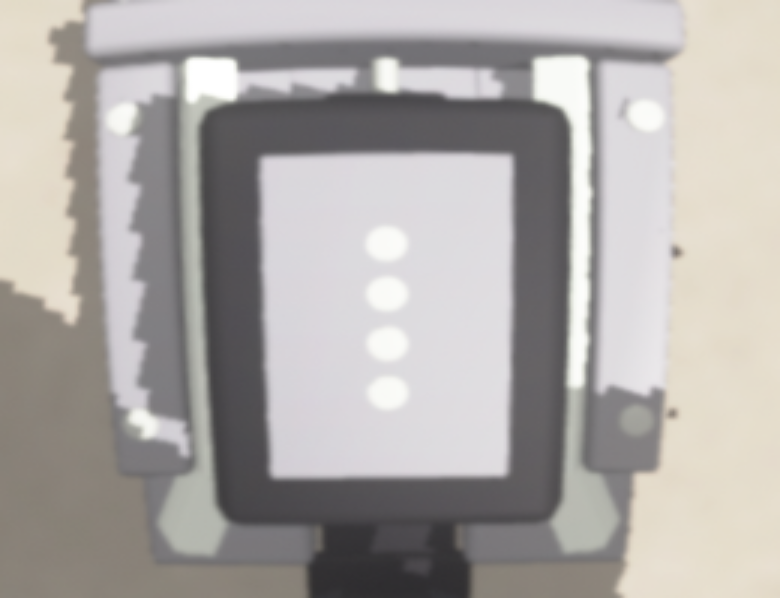

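The pack's front edge is at row 201, where a 12 mm spring-out predicts 203. The ejector is visible behind it, so the pack has sprung free. Next: rise, open and go over the pack.

Run:
```python
from h import *
import pickle
c=pickle.load(open("w2.pkl","rb"))
P=lambda x,y,z:ray(c,(130+x/3,y/2.6),z,True)
f=P(389,522,.062);r=P(385.5,100,.062);d=r-f
L=(P(98,100,.026)+P(672,100,.026))/2;M=(P(120,468,.026)+P(660,468,.026))/2;e=L-M
print(f,r,np.hypot(*d[:2]),np.arctan2(d[1],d[0]),np.arctan2(e[1],e[0]),L,M)
m=(f+r)/2;print(m);yaw=.258
goal([m[0],m[1],.13],yaw)
```

```text
[ 0.5311 -0.0011  0.062 ] [0.5824 0.013  0.062 ] 0.05318129068694001 0.2678368209295089 0.2730396867945722 [0.5913 0.0153 0.026 ] [ 0.5282 -0.0024  0.026 ]
[0.5568 0.0059 0.062 ]
xyz [ 0.032  -1.4239 -2.3949] dr [-0.0029 -0.0006  0.0227] q7 -1.4893445644205032 t 3.7
```

jog_arm --hand '[0, 1, 1, 1, 1, 1, 1, 1, 1, 1]' --xyz '[[0, 0, -0.8], [0, 0, -1.6], [0, 0, -2.4], [0.03, -0.7, -2.4], [0.03, -1.42, -2.4], [0.03, -1.42, -2.4], [0.03, -1.42, -2.4], [0.03, -1.42, -2.4], [0.03, -1.42, -2.4], [0.03, -1.42, -2.4]]' --dr '[[0, 0, 0], [0, 0, 0], [0, 0, 0], [0, 0, -0.06], [0, 0, -0.06], [0, 0, -0.06], [0, 0, -0.06], [0, 0, -0.06], [0, 0, -0.06], [0, 0, -0.06]]'

```text
clock: 4.7
tool_pos: [0.5554, 0.0056, 0.13]
ee_rot: [0.001, 0.795, -0.607, -0.001]
contact_force: [1.0, 0.2, -0.4]
finger_gap: 0.0704
```

Run:
```python
from h import *
goal([.5568,.0059,.036],.267)
```

```text
xyz [ 0.001  -0.0328  1.8802] dr [ 0.0154  0.0004 -0.0065] q7 -1.4771835709027719 t 4.7
```

jog_arm --hand '[1, 1, 1, 1, 1, 1, 1, 1]' --xyz '[[0, -0.03, 0], [0, -0.03, 0], [0, -0.03, 0.5], [0, -0.03, 1], [0, -0.03, 1.4], [0, -0.03, 1.75], [0, -0.03, 1.87], [0, -0.03, 1.87]]' --dr '[[0, 0, 0], [0, 0, 0], [0, 0, 0], [0, 0, 0], [0, 0, 0], [0, 0, 0], [0, 0, 0], [0, 0, 0]]'

```text
clock: 5.5
tool_pos: [0.5574, 0.0063, 0.0361]
ee_rot: [0.001, 0.795, -0.607, -0.001]
contact_force: [-0.3, 0.4, -1.3]
finger_gap: 0.0879
```

jog_arm --hand '[0.4, 0.4, 0.4, 0.4, 0.4, 0.4, 0.4, 0.4, 0.4]' --xyz '[[0, 0, 0], [0, 0, 0], [0, 0, 0], [0, 0, 0], [0, 0, 0], [0, 0, 0], [0, 0, 0], [0, 0, 0], [0, 0, 0]]' --dr '[[0, 0, 0], [0, 0, 0], [0, 0, 0], [0, 0, 0], [0, 0, 0], [0, 0, 0], [0, 0, 0], [0, 0, 0], [0, 0, 0]]'

```text
clock: 6.4
tool_pos: [0.5579, 0.0068, 0.0369]
ee_rot: [-0.0, 0.795, -0.607, -0.0]
contact_force: [-0.4, 1.4, 2.2]
finger_gap: 0.0399
```

jog_arm --hand '[0, 0, 0, 0, 0, 0]' --xyz '[[0, 0, 0], [0, 0, 0], [0, 0.1, 0], [0, 0.2, 0], [0, 0.3, 0], [0, 0.4, 0]]' --dr '[[0, 0, 0], [0, 0, 0], [0, 0, 0], [0, 0, 0], [0, 0, 0], [0, 0, 0]]'

```text
clock: 7.0
tool_pos: [0.5414, 0.0022, 0.037]
ee_rot: [-0.003, 0.795, -0.606, 0.002]
contact_force: [4.0, 3.6, -1.1]
finger_gap: 0.0399
```

jog_arm --hand '[0, 0, 0, 0, 0, 0, 0, 0, 0, 0]' --xyz '[[0, 0.15, 0], [0, 0.3, 0], [0, 0.45, 0], [0, 0.6, 0], [0, 0.75, 0], [0, 0.9, 0], [0, 1.05, 0], [0, 1.2, 0], [0, 1.35, 0], [0, 1.45, 0]]' --dr '[[0, 0, 0], [0, 0, 0], [0, 0, 0], [0, 0, 0], [0, 0, 0], [0, 0, 0], [0, 0, 0], [0, 0, 0], [0, 0, 0], [0, 0, 0]]'

```text
clock: 8.0
tool_pos: [0.4662, -0.0188, 0.0364]
ee_rot: [0.001, 0.795, -0.607, -0.001]
contact_force: [0.0, 0.5, -2.8]
finger_gap: 0.0396
```

Run:
```python
from h import *
s=arm.read_state();d=s["tool_pos"][:2]-np.array([.569,.0087]);print(np.hypot(*d),s["contact_force"])
goal([s["tool_pos"][0],s["tool_pos"][1],.12],.267)
goal([.42,.25,.12],.2)
```

```text
0.10637859633587295 [ 0.0234  0.4588 -2.7653]
xyz [-0.0002  0.0063 -1.6726] dr [ 0.036   0.0011 -0.0091] q7 -1.4858313675804915 t 8.0
xyz [-5.4306 -0.515  -1.6739] dr [ 0.036  -0.0001  0.6307] q7 -1.4858313675804915 t 8.0
```

jog_arm --hand '[0, 0, 0, 0, 0, 0, 0, 0, 0, 0]' --xyz '[[0, 0, -0.6], [0, 0, -1.2], [0, 0, -1.9], [-0.6, 0, -2.4], [-1.3, 0, -2.6], [-2, 0, -2.6], [-2.7, 0, -2.6], [-3.4, 0, -2.6], [-4.1, 0, -2.6], [-4.8, 0, -2.6]]' --dr '[[0, 0, 0], [0, 0, 0], [0, 0, 0], [0, 0, 0.1], [0, 0, 0.2], [0, 0, 0.3], [0, 0, 0.4], [0, 0, 0.5], [0, 0, 0.6], [0, 0, 0.73]]'

```text
clock: 9.0
tool_pos: [0.4036, 0.2137, 0.1662]
ee_rot: [0.001, 0.771, -0.637, -0.0]
contact_force: [0.1, 0.8, -3.4]
finger_gap: 0.0398
```

Run:
```python
from h import *
goal([.478,.2987,.17],.19)
```

```text
xyz [-1.3902 -1.7811 -0.0829] dr [ 0.0251 -0.0138 -0.0064] q7 -1.9159774408751096 t 9.0
```

jog_arm --hand '[0, 0, 0, 0, 0, 0]' --xyz '[[-0.4, -0.5, 0], [-0.8, -1, 0], [-1.2, -1.5, 0], [-1.39, -1.78, 0], [-1.39, -1.78, 0], [-1.39, -1.78, 0]]' --dr '[[0, 0, 0], [0, 0, 0], [0, 0, 0], [0, 0, 0], [0, 0, 0], [0, 0, 0]]'

```text
clock: 9.6
tool_pos: [0.478, 0.2969, 0.1657]
ee_rot: [0.002, 0.771, -0.637, -0.0]
contact_force: [-0.7, -0.1, -3.7]
finger_gap: 0.0396
```

Run:
```python
from h import *
import pickle
s=arm.read_state();c=arm.get_calibration("wrist");im=arm.snapshot("wrist");print(s["tool_pos"])
pickle.dump(c,open("w3.pkl","wb"));cv2.imwrite("pics/w3.png",im[:,:,::-1])
cv2.imwrite("pics/w3c.png",cv2.resize(im[0:290,130:390,::-1],None,fx=3,fy=2,interpolation=cv2.INTER_CUBIC))
```

```text
[0.478  0.2969 0.1657]
```

View pics/w3c.png

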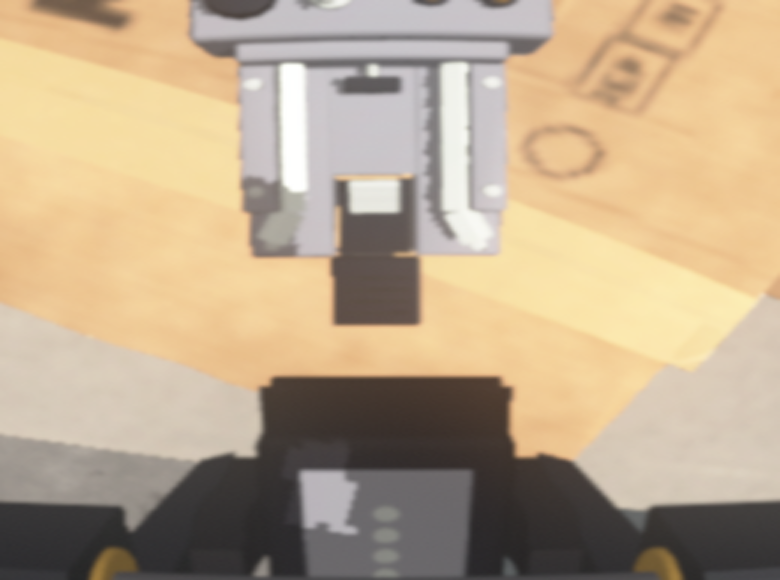

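The controller dock is centred near crop x≈374. The tongue front is at (377,324). The held pack's foot front edge spans (272–501, 378).

Run:
```python
from h import *
import pickle
c=pickle.load(open("w3.pkl","rb"))
P=lambda x,y,z:ray(c,(130+x/3,y/2),z,True)
def mid(n,l,r,y,z):
    a,b=P(l,y,z),P(r,y,z);d=a-b;m=(a+b)/2;print(n,m,"w",np.hypot(*d[:2]),"yaw",np.arctan2(-d[0],d[1]));return m
A=mid("tongue front",333,421,324,.016);B=mid("tongue at floor",332,419,257,.016)
C=mid("floor front",253,500,254,.016)
D=mid("plate front",245,501,209,.026);E=mid("plate rear",239,507,68,.026)
F=mid("rail rear",280,466,64,.029);G=mid("rail front",283,470,190,.029)
H=mid("box front",237,508,55,.036)
for n,a,b in(("AE",A,E),("CE",C,E),("DE",D,E),("CH",C,H),("GF",G,F)): d=b-a;print(n,np.arctan2(d[1],d[0]),np.hypot(*d[:2]))
zb=.1657-.0209
mid("foot front bot",272,501,378,zb);s=arm.read_state()
print(P(252,254,.016),P(500,254,.016))
M=rot(s).as_matrix();print("tool yaw",np.arctan2(M[0,0],-M[1,0]),M[:,2],s["tool_pos"])
```

```text
tongue front [0.489  0.2998 0.016 ] w 0.029918771042454606 yaw 0.1885373087329543
tongue at floor [0.5226 0.3067 0.016 ] w 0.028847359703010687 yaw 0.18803847789414696
floor front [0.5245 0.3068 0.016 ] w 0.08226485765078355 yaw 0.188167369627971
plate front [0.5469 0.3121 0.026 ] w 0.08145783669751878 yaw 0.1872154752374668
plate rear [0.6147 0.3251 0.026 ] w 0.08432047942257087 yaw 0.1858231695555535
rail rear [0.6155 0.3252 0.029 ] w 0.05769965465106493 yaw 0.1857985605946288
rail front [0.5559 0.3127 0.029 ] w 0.05847116427281196 yaw 0.18786191748827508
box front [0.6189 0.326  0.036 ] w 0.0823601410026235 yaw 0.18547405130459235
AE 0.19854979867060468 0.12826905110606096
CE 0.20062457100727937 0.09205012630872275
DE 0.18919598791999123 0.06903877666647085
CH 0.20076908294016557 0.096349169558367
GF 0.207358485557379 0.060937371435133995
foot front bot [0.5029 0.2999 0.1448] w 0.0453215536864808 yaw 0.1887245410174607
[0.5168 0.3475 0.016 ] [0.5322 0.2664 0.016 ]
tool yaw 0.1894002948242134 [-0.0033 -0.003  -1.    ] [0.4779 0.2965 0.1659]
```

Run:
```python
from h import *
goal([.4903,.3010,.045],.198)
```

```text
xyz [-0.0481 -0.2697  2.4163] dr [ 0.0363 -0.0225 -0.0822] q7 -1.959326133884984 t 9.65
```

jog_arm --hand '[0, 0, 0, 0, 0, 0, 0]' --xyz '[[-0.05, -0.27, 0], [-0.05, -0.27, 0.5], [-0.05, -0.27, 1.1], [-0.05, -0.27, 1.7], [-0.05, -0.27, 2.2], [-0.05, -0.27, 2.41], [-0.05, -0.27, 2.41]]' --dr '[[0.03, -0.02, -0.08], [0.03, -0.02, -0.08], [0.03, -0.02, -0.08], [0.03, -0.02, -0.08], [0.03, -0.02, -0.08], [0.03, -0.02, -0.08], [0.03, -0.02, -0.08]]'

```text
clock: 10.35
tool_pos: [0.491, 0.3019, 0.0451]
ee_rot: [0.0, 0.774, -0.634, -0.0]
contact_force: [-0.5, 0.6, -3.6]
finger_gap: 0.0396
```

Run:
```python
from h import *
goal([.4903,.3010,.0375],.198)
```

```text
xyz [0.0158 0.0165 0.1511] dr [ 0.0064  0.0012 -0.0006] q7 -1.943036705707947 t 10.35
```

jog_arm --hand '[0, 0, 0, 0, 0, 0, 0, 0, 0]' --xyz '[[0.015, 0, 0.08], [0.015, 0, 0.15], [0.015, 0, 0.15], [0.015, -0.1, 0.15], [0.015, -0.2, 0.15], [0.015, -0.3, 0.15], [0.015, -0.4, 0.15], [0.015, -0.5, 0.15], [0.015, -0.5, 0.15]]' --dr '[[0, 0, 0], [0, 0, 0], [0, 0, 0], [0, 0, 0], [0, 0, 0], [0, 0, 0], [0, 0, 0], [0, 0, 0], [0, 0, 0]]'

```text
clock: 11.25
tool_pos: [0.5183, 0.3079, 0.0388]
ee_rot: [-0.002, 0.774, -0.634, 0.001]
contact_force: [-1.0, -0.1, -4.8]
finger_gap: 0.0395
```

Run:
```python
from h import *
goal([.5883,.3207,.037],.198)
```

```text
xyz [ 0.0235 -1.4226  0.0425] dr [-0.0436  0.021   0.0001] q7 -1.9306607154931823 t 11.25
```

jog_arm --hand '[0, 0, 0, 0, 0, 0, 0]' --xyz '[[0.015, 0, 0.02], [0.015, -0.08, 0.02], [0.015, -0.16, 0.02], [0.015, -0.24, 0.02], [0.015, -0.32, 0.02], [0.015, -0.4, 0.02], [0.015, -0.4, 0.02]]' --dr '[[0, 0, 0], [0, 0, 0], [0, 0, 0], [0, 0, 0], [0, 0, 0], [0, 0, 0], [0, 0, 0]]'

```text
clock: 11.95
tool_pos: [0.5381, 0.3114, 0.038]
ee_rot: [-0.003, 0.774, -0.634, 0.001]
contact_force: [0.8, 1.2, -3.6]
finger_gap: 0.0398
```

Run:
```python
from h import *
s=arm.read_state();print(s["contact_force"],s["wrist_torque"])
goal([.5883,.3207,.037],.198)
```

```text
[ 0.8235  1.2179 -3.578 ] [ 0.1794 -0.1528 -0.0254]
xyz [ 0.0161 -1.0214  0.0242] dr [-0.0484  0.0256  0.0031] q7 -1.9210278084859127 t 11.95
```

jog_arm --hand '[0, 0, 0, 0, 0, 0, 0]' --xyz '[[0.01, 0, 0.015], [0.01, -0.08, 0.015], [0.01, -0.16, 0.015], [0.01, -0.24, 0.015], [0.01, -0.32, 0.015], [0.01, -0.4, 0.015], [0.01, -0.4, 0.015]]' --dr '[[-0.03, 0.02, 0], [-0.03, 0.02, 0], [-0.03, 0.02, 0], [-0.03, 0.02, 0], [-0.03, 0.02, 0], [-0.03, 0.02, 0], [-0.03, 0.02, 0]]'

```text
clock: 12.65
tool_pos: [0.5574, 0.3148, 0.0371]
ee_rot: [-0.001, 0.774, -0.634, 0.0]
contact_force: [-0.1, 1.7, -4.4]
finger_gap: 0.04
```

Run:
```python
from h import *
s=arm.read_state();print(s["contact_force"],s["wrist_torque"])
goal([.5883,.3207,.037],.198)
```

```text
[-0.1094  1.7479 -4.359 ] [0.3934 0.1227 0.0284]
xyz [ 0.0054 -0.6287  0.0019] dr [-0.0114  0.0041  0.0038] q7 -1.9125577773492157 t 12.65
```

jog_arm --hand '[0, 0, 0, 0, 0, 0]' --xyz '[[0, -0.08, 0], [0, -0.16, 0], [0, -0.24, 0], [0, -0.3, 0], [0, -0.36, 0], [0, -0.36, 0]]' --dr '[[0, 0, 0], [0, 0, 0], [0, 0, 0], [0, 0, 0], [0, 0, 0], [0, 0, 0]]'

```text
clock: 13.25
tool_pos: [0.5748, 0.3183, 0.037]
ee_rot: [-0.0, 0.774, -0.634, 0.0]
contact_force: [-1.8, 2.8, -5.1]
finger_gap: 0.04
```

Run:
```python
from h import *
s=arm.read_state();print(s["contact_force"],s["wrist_torque"])
goal([.5883,.3207,.037],.198)
```

```text
[-1.8137  2.82   -5.1384] [0.567  0.4353 0.0009]
xyz [ 0.0055 -0.2753  0.0012] dr [-0.007   0.0032  0.0042] q7 -1.9051878240830407 t 13.25
```

jog_arm --hand '[0, 0, 0, 0, 0]' --xyz '[[-0.01, -0.05, 0], [-0.01, -0.1, 0], [-0.01, -0.15, 0], [-0.01, -0.2, 0], [-0.01, -0.2, 0]]' --dr '[[0, 0, 0], [0, 0, 0], [0, 0, 0], [0, 0, 0], [0, 0, 0]]'

```text
clock: 13.75
tool_pos: [0.5772, 0.3188, 0.0371]
ee_rot: [0.006, 0.774, -0.633, -0.004]
contact_force: [-16.2, -2.8, 9.9]
finger_gap: 0.0397
```

jog_arm --hand '[0, 0, 0, 0]' --xyz '[[0, -0.03, 0], [0, -0.06, 0], [0, -0.08, 0], [0, -0.08, 0]]' --dr '[[0, 0, 0], [0, 0, 0], [0, 0, 0], [0, 0, 0]]'

```text
clock: 14.15
tool_pos: [0.5774, 0.3189, 0.0371]
ee_rot: [0.01, 0.774, -0.633, -0.006]
contact_force: [-23.4, -4.2, 17.0]
finger_gap: 0.04
```

Blocked about 11 mm short at 23 N. I'll ease off and look.

jog_arm --hand '[0, 0, 0]' --xyz '[[0, 0.15, 0], [0, 0.25, 0], [0, 0.25, 0]]' --dr '[[0, 0, 0], [0, 0, 0], [0, 0, 0]]'

```text
clock: 14.45
tool_pos: [0.5763, 0.3189, 0.0376]
ee_rot: [-0.001, 0.774, -0.634, 0.001]
contact_force: [-1.6, 1.1, -3.4]
finger_gap: 0.0396
```

Run:
```python
from h import *
import pickle
s=arm.read_state();print(s["contact_force"],s["tool_pos"]);goal([.5883,.3207,.037],.198)
c=arm.get_calibration("wrist");im=arm.snapshot("wrist")
pickle.dump(c,open("w4.pkl","wb"));cv2.imwrite("pics/w4.png",im[:,:,::-1])
t=arm.snapshot("scene");cv2.imwrite("pics/s4.png",t[:,:,::-1])
a=cv2.resize(im[100:300,130:390,::-1],(780,380),interpolation=cv2.INTER_CUBIC)
b=cv2.resize(t[200:290,160:320,::-1],(391,220),interpolation=cv2.INTER_CUBIC)
tp=arm.snapshot("top");b2=cv2.resize(tp[160:240,130:260,::-1],(389,220),interpolation=cv2.INTER_CUBIC)
cv2.imwrite("pics/w4c.png",np.vstack([a,np.hstack([b,b2])]))
```

```text
[-1.6276  1.0569 -3.3971] [0.5763 0.3189 0.0376]
xyz [ 0.0114 -0.2421  0.0121] dr [-0.016   0.0003  0.0059] q7 -1.9051029207899282 t 14.45
```

View pics/w4c.png

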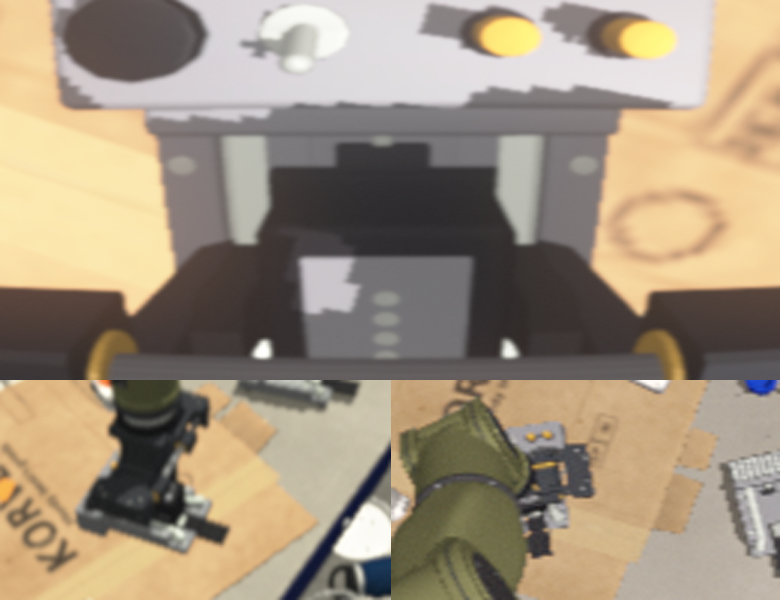

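The pack nose is just at the ejector, and the tool pitched nose-down under load, so it is digging into the floor and binding. I'll push again with a small counter-pitch and the pack slightly unloaded.

jog_arm --hand '[0, 0, 0, 0, 0]' --xyz '[[0, -0.05, -0.01], [0, -0.1, -0.01], [0, -0.15, -0.01], [0, -0.2, -0.01], [0, -0.2, -0.01]]' --dr '[[0.06, 0, 0], [0.12, 0, 0], [0.18, 0, 0], [0.22, 0, 0], [0.22, 0, 0]]'

```text
clock: 15.1
tool_pos: [0.5821, 0.3199, 0.0371]
ee_rot: [-0.006, 0.774, -0.633, 0.006]
contact_force: [-8.4, -0.5, 2.0]
finger_gap: 0.0396
```

Run:
```python
from h import *
s=arm.read_state();print(s["contact_force"],s["wrist_torque"],rot(s).as_matrix()[:,2])
```

```text
[-8.4277 -0.5227  2.0396] [-0.0134  1.9864  0.0394] [ 0.0157  0.0017 -0.9999]
```

jog_arm --hand '[0, 0, 0, 0]' --xyz '[[0, -0.04, 0], [0, -0.08, 0], [0, -0.12, 0], [0, -0.12, 0]]' --dr '[[0, 0, 0], [0, 0, 0], [0, 0, 0], [0, 0, 0]]'

```text
clock: 15.5
tool_pos: [0.5878, 0.321, 0.0371]
ee_rot: [-0.005, 0.774, -0.633, 0.005]
contact_force: [-7.9, 0.4, 1.9]
finger_gap: 0.0397
```

Run:
```python
from h import *
s=arm.read_state();print(s["contact_force"],s["wrist_torque"],rot(s).as_matrix()[:,2])
```

```text
[-7.9008  0.3677  1.8586] [-0.041   1.9781  0.0518] [ 0.015   0.0016 -0.9999]
```

jog_arm --hand '[0, 0, 0, 0]' --xyz '[[0, -0.02, 0], [0, -0.04, 0], [0, -0.06, 0], [0, -0.06, 0]]' --dr '[[0, 0, 0], [0, 0, 0], [0, 0, 0], [0, 0, 0]]'

```text
clock: 15.9
tool_pos: [0.5904, 0.3215, 0.0371]
ee_rot: [-0.005, 0.774, -0.633, 0.005]
contact_force: [-8.2, -0.7, 2.4]
finger_gap: 0.0401
```

jog_arm --hand '[0, 0, 0, 0]' --xyz '[[0, -0.02, 0], [0, -0.04, 0], [0, -0.06, 0], [0, -0.06, 0]]' --dr '[[0, 0, 0], [0, 0, 0], [0, 0, 0], [0, 0, 0]]'

```text
clock: 16.3
tool_pos: [0.5907, 0.3216, 0.037]
ee_rot: [-0.003, 0.774, -0.633, 0.004]
contact_force: [-13.7, -1.9, 6.2]
finger_gap: 0.0395
```

Force rise at TCP x=0.5907, about where the end stop was expected. I'll relax and see whether the pack holds against the catch.

jog_arm --hand '[0, 0, 0, 0, 0]' --xyz '[[0, 0.05, 0], [0, 0.1, 0], [0, 0.15, 0], [0, 0.2, 0], [0, 0.2, 0]]' --dr '[[-0.06, 0, 0], [-0.12, 0, 0], [-0.18, 0, 0], [-0.22, 0, 0], [-0.22, 0, 0]]'

```text
clock: 16.8
tool_pos: [0.5883, 0.3211, 0.0372]
ee_rot: [-0.001, 0.774, -0.634, 0.001]
contact_force: [1.3, 1.8, -9.4]
finger_gap: 0.0395
```

Run:
```python
from h import *
s=arm.read_state();print(s["contact_force"],s["wrist_torque"],rot(s).as_matrix()[:,2],s["tool_pos"])
```

```text
[ 1.2638  1.8303 -9.4239] [ 0.4882 -0.1825  0.0724] [ 0.0017  0.0002 -1.    ] [0.5883 0.3211 0.0372]
```

The pack stopped 2.4 mm back, and the force on the tool has reversed to +1.3 N, so the tooth is holding. Release.

jog_arm --hand '[0.5, 0.6, 0.7, 0.8, 1, 1, 1, 1, 1, 1]' --xyz '[[0, 0, 0], [0, 0, 0], [0, 0, 0], [0, 0, 0], [0, 0, 0], [0, 0, 0], [0, 0, -0.3], [0, 0, -0.9], [0, 0, -1.6], [0, 0, -2.3]]' --dr '[[0, 0, 0], [0, 0, 0], [0, 0, 0], [0, 0, 0], [0, 0, 0], [0, 0, 0], [0, 0, 0], [0, 0, 0], [0, 0, 0], [0, 0, 0]]'

```text
clock: 17.8
tool_pos: [0.5874, 0.3211, 0.1549]
ee_rot: [-0.0, 0.774, -0.634, 0.0]
contact_force: [0.1, 0.3, -1.2]
finger_gap: 0.0881
```

jog_arm --hand '[1, 1, 1, 1, 1]' --xyz '[[0, 0.8, -0.4], [0, 1.6, -0.6], [0, 2.3, -0.6], [0, 2.3, -0.6], [0, 2.3, -0.6]]' --dr '[[0, 0, 0], [0, 0, 0], [0, 0, 0], [0, 0, 0], [0, 0, 0]]'

```text
clock: 18.3
tool_pos: [0.4748, 0.2988, 0.184]
ee_rot: [-0.001, 0.774, -0.633, 0.0]
contact_force: [0.1, -0.8, -0.0]
finger_gap: 0.0882
```

Run:
```python
from h import *
import pickle
s=arm.read_state();print(s["contact_force"],s["tool_pos"],s["clock"])
c=arm.get_calibration("wrist");im=arm.snapshot("wrist");pickle.dump(c,open("w5.pkl","wb"))
cv2.imwrite("pics/w5c.png",cv2.resize(im[0:200,150:370,::-1],None,fx=3.5,fy=3,interpolation=cv2.INTER_CUBIC))
d=np.array([.9805,.1967,0])
for x in(0,-.012): print(x,[(proj(c,np.array([.5883,.3203,.063])+d*(x+k),True)-[150,0])*[3.5,3] for k in(-.0275,.0275)])
```

```text
[ 0.131  -0.8208 -0.0337] [0.4748 0.2988 0.184 ] 18.3
0 [array([378.8328, 257.6257]), array([379.082 ,  77.8612])]
-0.012 [array([378.7781, 297.6821]), array([379.0284, 116.1415])]
```

View pics/w5c.png

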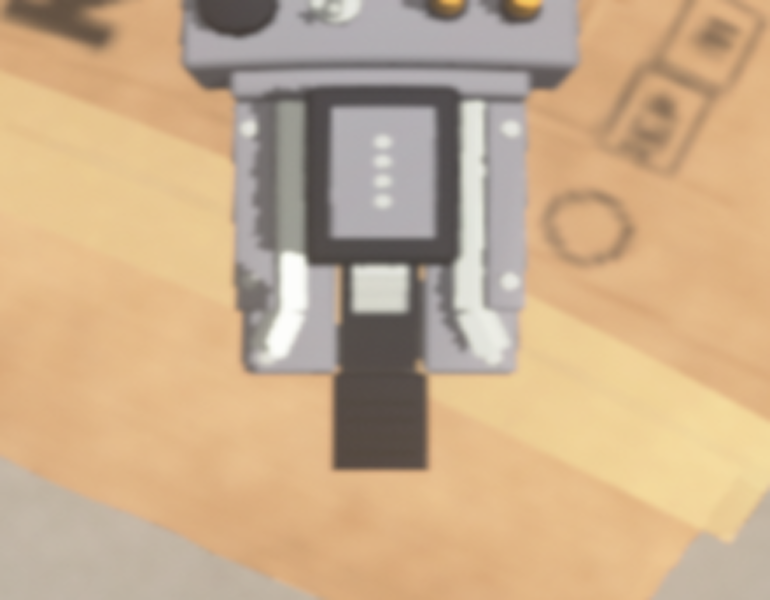

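Run:
```python
from h import *
print(arm.job_done(),arm.read_state()["clock"])
```

```text
the job is handed in; nothing more can be done
the job is handed in; nothing more can be done
```

The pack is in the launch controller's dock, and my checks indicate it is locked home. I handed the job in after the last check at about 18.3 s on the clock (limit 72 s); no verdict is reported.

- **Charger:** I pressed the catch down at about 1.6 N. The pack sprang out about 12 mm, confirmed in the wrist picture. I then gripped it and drew it about 106 mm from its seat.
- **Controller:** The first push stalled about 11 mm short, at about 23 N along the dock and 17 N upward (about 29 N combined, just over the 25 N guide but well under the 80 N limit). The pack was pitching nose-down and binding. I backed off and pushed again with a small counter-pitch. It then slid in at about 8 N until the end stop, where I read about 14 N.
- **Release:** When I eased off, the pack came back 2.4 mm (2 mm expected) and stayed. I let go and moved the gripper clear.

**Last checks:**
- **Picture:** The final wrist picture shows the pack upright and central, with the catch's tooth plate clear in front of it. It looks the same as when it was locked in the charger.
- **Position along the dock:** The image put the pack 1–3 mm short of my own estimate of the seat. That disagrees slightly, but it is within the error of my estimate, and an unlatched pack would stand about 12 mm out.
- **Not checked:** I inferred the catch being up from the picture and the hold, as I could not read the joint itself. I kept clear of the bystanders but did not measure them again.

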